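# Centre a conveyor drive shaft in its end float

### The arm

A 6-joint arm with a two-finger parallel gripper is mounted at the origin on the work surface. World frame = base frame: x ahead of the robot, y to its left, z up, the work surface at z = 0. Lengths are in m, angles in rad, forces in N, time in s.
With the tool pointing down it reaches from about 0.35 to 0.875 m from the base axis. Payload 4.2 kg.
Tool frame: the origin (TCP) lies midway between the tips of the shut fingers; the grasp point (between the pads) lies 19 mm behind it; z points along the fingers, y is the line along which they close (so a half turn about z gives the same grasp; the last joint's range is limited). The gripper opens to 85 mm and grips with 20 to 120 N. Pads are 22 mm wide; open, the fingers measure 114 mm over their backs; the gripper's body (76 mm by 85 mm) begins 54 mm behind the grasp point. The pads swing forward as they close: fully open they stand 13 mm farther back than shut.
Start: joints at [1.399, 0.385, 0.008, 0, -1.194, -0.259], TCP at [0.261, 0.568, 0.231] pointing down, gripper open.
Joint ranges: [-3.14, 3.14], [-1.21, 2.06], [-1.07, 1.41], [-3.16, 2.05], [-2.99, -0.16], [-3.1, 3.1]. Speed limits (rad/s): [2.79, 2.79, 3.14, 3.14, 3.14, 3.14].

### API

Orientations are given as a unit quaternion [w, x, y, z].
In Python, from cell import sensors, capture, calibration, ticket gives the robot as it stands. The module is installed in compiled form; this text tells all that it offers.
- The arm moves only by the tool jog_arm, never from a script. Its argument "plan" is a list of rows, each an object of numbers: "dx", "dy", "dz": the shift along the tool's x, y, z in cm; "rx", "ry", "rz": the turn, a rotation vector about the tool's x, y, z in degrees. In form: [{"dx": .., "dy": .., "dz": .., "rx": .., "ry": .., "rz": ..}, ...]. A call has 1 to 12 rows; each row is the pose to reach, as a shift and turn from the pose commanded when the call began, along the tool's axes at that moment; what a row does not reach only later rows make up. A row lasts 1/10 s, in which the tool goes at most 50 mm and 8.59 degrees, less where a joint would pass 70% of its speed; a pose out of reach is approached as far as the arm can. A call with a gripper value outside its range is refused whole. "fingers" is the closure in counts, from 0 (fully open) to 255 (shut), set as the call begins (left out, the last holds). The fingers move at their own pace and stop on an object; "grip_force" is the grip in N (left out, the last holds). Time passes only in rows, so rows that repeat a pose let the fingers close. It gives the time, the measured TCP pose, the force, the opening and the grip force at its end, in the units of the state.
- sensors.get_obs(): the state, without advancing time (a new reading comes with each control period).
- capture(name): name is "scene" or "top"; returns the picture (384x512x3 uint8, red, green, blue); there is no depth.
- calibration(name): a dict with "K" (3x3 intrinsics, pixels), "eye" and "attitude" of the camera in the world. Camera axes: x right, y up, looking along -z (the intrinsics and any distortion apply to the point x, -y, -z); pixel columns grow to the right and rows downward; lengths in m; the calibration is good to about 2 mm. A picture is of the moment at which its call begins. calibration takes no time and is no camera call.
- ticket.job_done(): hands the job in; it is judged then, once.
The state is a dict: "clock": time; "qpos": joint angles; "dq": joint speeds; "effort": joint torques, N m; "eef_pos": TCP position; "tool_rot": TCP orientation; "wrist_force": force on the tool from outside, world axes, zero at the start; "moment": the same for the moment, N m; "gripper_width": opening from 0.0 (shut) to 1.0 (fully open); "finger_force": force on a finger pad.
Only numpy, scipy, OpenCV 4.12 (cv2) and the standard library are available. Lean on these libraries where they do the work, as an engineer would, in place of code of your own. Each camera call takes 0.05 s, during which the arm holds its last target. There are 200 camera calls.

### The job

Feel the end float of the conveyor drive's shaft by its hub: first push the shaft towards the casing until it bears on its inner stop and hold it there briefly with about 10 N, then pull it out the same way against its outer stop, never loading a stop with as much as 20 N. Then leave the shaft midway between the two stops, to within a couple of millimetres, and let go; leave everything else on the table where it lies.

Things in the scene. Friction and masses are not known exactly. Their poses are not given: they have to be found in the camera images.
- drive: conveyor drive unit bolted to the table: base plate 150 x 160 x 12 mm, grey ribbed casing 104 x 110 mm, its top 120 mm above the table. A bare shaft comes out of one face. Origin: on the table, straight below the shaft axis, 20 mm outside the casing's shaft-side face (hub side). Own +y is level and runs along the shaft from hub into casing; z up. Place and yaw differ each time
- casing_mouth (a point): point on the shaft axis at the outer face of the round aluminium cover (72 mm across) where the shaft enters the casing, 75 mm above the table. The hub's facing side is 40 to 85 mm from it. The shaft is 18 mm in diameter, between hub and casing and in the nose that stands 14 mm out of the hub's outer face
- hub_centre (a point): centre of the steel hub on the shaft axis, 75 mm above the table: a disc 60 mm in diameter, 24 mm thick along the shaft, fixed to the shaft. Its upper part can be pinched from above by its two flat faces (tips at least 10 mm above the axis), or its diameter across the axis. Hub and shaft slide only along the axis with about 2.5 N drag, do not turn, and stay where left
- shaft (a joint): slide of the shaft between its stops, m, growing towards the casing. Its zero is arbitrary, neither a stop nor the middle. The end float (free play between the stops) is somewhere between 10 and 35 mm and must be felt; where it lies relative to the casing differs each time and cannot be seen
- thrust_springs (a joint): deflection of the springy stops inside the casing, m: within 0.4 mm of 0 while the shaft slides free, positive when the shaft is pressed on the inner stop (towards the casing), negative when drawn on the outer stop (away from it). 8 N per mm, so 10 N is 1.25 mm; each stop feels like a stiff spring at the end of the free slide
- bearing: loose steel bearing ring, 52 mm across, 15 mm high, lying flat near the hub; bystander; origin: centre of underside
- wrench: steel open-ended wrench 150 mm long lying beside the casing, on its far side; bystander; origin: centre of underside
- spray_can: plain metal can 56 mm across, 170 mm tall, standing on the left; bystander; origin: centre of underside
- carton: small cardboard carton 130 x 100 x 90 mm on the right; bystander; origin: centre of underside
- clip_tray: flat open grey tray 150 x 110 x 30 mm with paper clips, on the left; bystander; origin: centre of underside
- screwdriver: screwdriver 200 mm long lying on the right; bystander; origin: centre of underside
- spare_hub: loose dark steel hub, flange 60 mm across, 34 mm high, standing on the far right; bystander; origin: centre of underside

How it is judged:
On the way, in this order (a step that is already met when the one before it is completed fails the run):
1. the shaft is pressed against its inner stop (towards the casing) with at least 5 N for 0.3 s (value of joint thrust_springs above 0.00062 m), for 0.3 s.
2. the shaft is then drawn against its outer stop with at least 5 N for 0.3 s (value of joint thrust_springs below -0.00062 m), for 0.3 s.
At the end, for the whole second after the job is handed in: the shaft rests, let go, within 2 mm of the middle of its end float (value of joint shaft between 0.001 and 0.005 m and velocity of joint shaft between -0.002 and 0.002 m/s); the robot touches nothing.
It fails at once if a thrust stop is loaded with 20 N or more (2.5 mm of spring deflection) (value of joint thrust_springs above 0.0025 m or value of joint thrust_springs below -0.0025 m).
It fails at once if a bystander is moved more than 30 mm (distance of any of bearing, wrench, spray_can, carton, clip_tray, screwdriver, spare_hub from where it was at the start of the episode above 0.03 m).
It also fails if it takes over 56 s, if anything falls off the work surface, if the arm or the gripper's body presses on something with over 40 N, if the wrist force passes 120 N, or if a joint passes its speed limit or range.

## Working session

There is one attempt and no reset: what is moved stays moved. The work goes in short steps, Python scripts to look and compute and a tool call to move; the robot and the scene stay as the last step left them, time stands still between calls to the robot, and variables do not carry over. Pictures are saved under pics/ and viewed, at most 10 in all, crops included, and the job is handed in when it is done.

Besides the shell and the picture viewer there is one more tool, called after ">>>" in YAML: its name, and indented under it one key for each argument. jog_arm: Moves the arm, as the interface text tells. Its arguments: {"type":"object","properties":{"plan":{"type":"array","items":{"type":"object","properties":{"dx":{"type":"number"},"dy":{"type":"number"},"dz":{"type":"number"},"rx":{"type":"number"},"ry":{"type":"number"},"rz":{"type":"number"}}}},"fingers":{"type":"number"},"grip_force":{"type":"number"}},"required":["plan"]}

```bash
mkdir -p pics; python3 - <<'E'
from cell import sensors,capture,calibration
import cv2,numpy as np
for n in("scene","top"):
    im=capture(n); cv2.imwrite(f"pics/{n}0.png",im[:,:,::-1]); c=calibration(n); print(n,c)
o=sensors.get_obs(); print(o)
a=cv2.imread("pics/scene0.png");b=cv2.imread("pics/top0.png")
E
```

```text
scene {'K': array([[417.80049837,   0.        , 252.07882581],
       [  0.        , 417.80049837, 200.01579263],
       [  0.        ,   0.        ,   1.        ]]), 'eye': array([ 1.18577385, -0.09952792,  1.13208431]), 'attitude': array([0.74175552, 0.20001374, 0.17582237, 0.61553208])}
top {'K': array([[366.47848701,   0.        , 258.05479433],
       [  0.        , 366.47848701, 192.8878898 ],
       [  0.        ,   0.        ,   1.        ]]), 'eye': array([ 0.43659256, -0.02563267,  1.04375932]), 'attitude': array([-0.69602962, -0.05888052,  0.04809939,  0.7139764 ])}
{'clock': 0.1, 'qpos': array([ 1.39859745e+00,  3.85483678e-01,  6.71979619e-03, -4.18977822e-04,
       -1.19398622e+00, -2.58594050e-01]), 'dq': array([ 6.77300383e-05, -1.02717056e-03,  1.60295527e-03,  2.42998464e-03,
        5.00341103e-04, -3.13297927e-04]), 'effort': array([-3.46643865e-04, -3.93320417e+01,  1.88927758e+01,  4.19802144e+00,
       -2.62880843e-03,  3.53908902e-06]), 'eef_pos': array([0.26076649, 0.56741374, 0.23031421]), 'tool_rot': array([ 9.84387011e-04,  9.76874729e-01, -2.13810130e-01, -1.52348629e-04]), 'wrist_force': array([-0.81219748, -0.24053345,  0.20620591]), 'moment': array([-0.00258387, -0.00494707, -0.0119184 ]), 'finger_force': 0.0, 'gripper_width': 0.9933445552365324}
```

View pics/scene0.png

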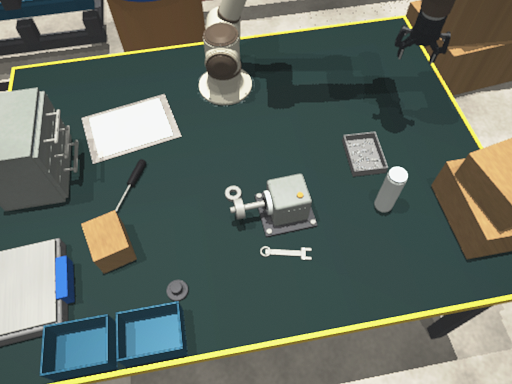

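View pics/top0.png

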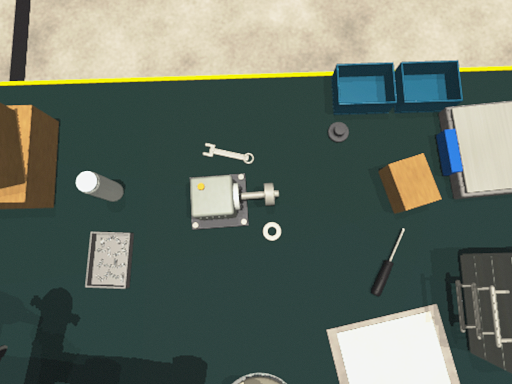

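The top view shows the drive at about (217,197), with the hub at (270,194), the cover at (238,196), the bearing at (272,231) and the wrench at (230,154). In the scene view the hub is near (240,208). Next I'll zoom in on both.

```bash
python3 - <<'E'
import cv2,numpy as np
a=cv2.imread("pics/scene0.png")[160:240,215:325];b=cv2.imread("pics/top0.png")[155:245,180:290]
a=cv2.resize(a,(770,560),interpolation=cv2.INTER_CUBIC);b=cv2.resize(b,(660,540),interpolation=cv2.INTER_CUBIC)
cv2.imwrite("pics/s1.png",a);cv2.imwrite("pics/t1.png",b)
E
```

```text
(no output)
```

View pics/t1.png

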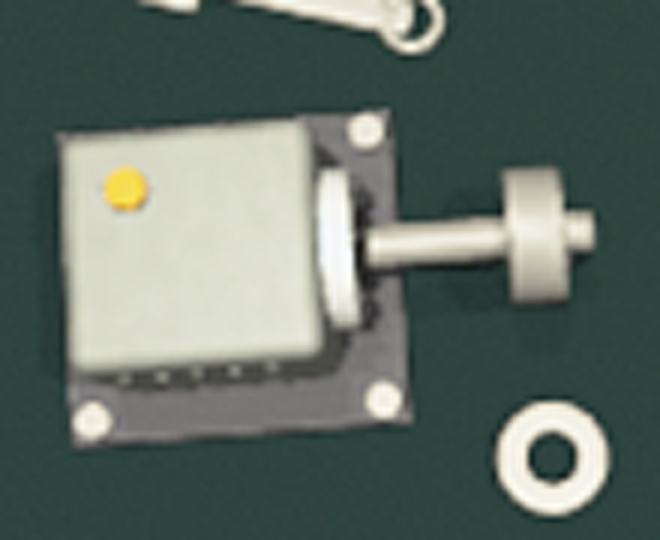

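View pics/s1.png

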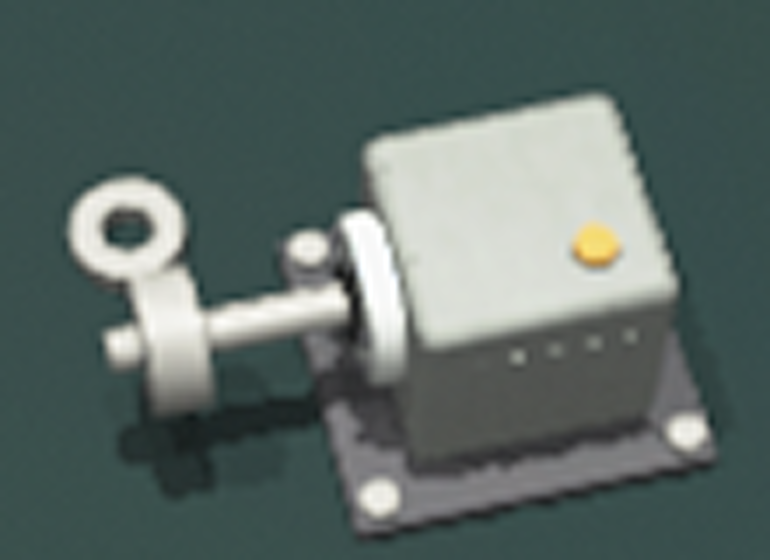

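The crops are clear. In the top crop (6x, offset 180,155) the hub spans x 503–570 and y 167–303, the shaft runs from (380,247) to the nose at (582,230), and the base plate corners show. In the scene crop (7x, offset 215,160) the hub's centre is near (175,340).

```bash
cat >h.py <<'E'
import numpy as np
from scipy.spatial.transform import Rotation as R
from cell import calibration
def ray(n,u,v):
    c=calibration(n);K=c["K"];d=np.linalg.inv(K)@[u,v,1];d=d*[1,-1,-1]
    w,x,y,z=c["attitude"];return np.array(c["eye"]),R.from_quat([x,y,z,w]).apply(d)
def pt(n,u,v,z):
    e,d=ray(n,u,v);return e+d*(z-e[2])/d[2]
E
python3 - <<'E'
from h import *
T=lambda x,y,z:pt("top",180+x/6-.42,155+y/6-.42,z)
S=lambda x,y,z:pt("scene",215+x/7-.43,160+y/7-.43,z)
for k,x,y,z in[("hub",537,235,.075),("hubtop",537,235,.1),("nose",595,229,.075),("noseroot",570,231,.075),("shaft",380,247,.075),("hubF",503,237,.075),("covtop?",338,248,.111),("b1",58,135,.012),("b2",388,110,.012),("b3",411,420,.012),("b4",75,445,.012),("bearing",552,458,.015)]:
    print(k,T(x,y,z).round(4))
for k,x,y,z in[("nose",112,347,.075),("shaft",345,303,.075),("shaftroot",210,330,.075),("bearing",128,228,.015)]: print("S",k,S(x,y,z).round(4))
b=[T(*p,.012)for p in[(58,135),(388,110),(411,420),(75,445)]]
for i in range(4):
    d=b[(i+1)%4]-b[i];print(np.linalg.norm(d).round(4),np.degrees(np.arctan2(d[1],d[0])).round(1))
print(R.from_quat([.976874729,-.21381,-.00015,.000984]).as_matrix().round(3))
E
```

```text
hub [ 0.5815 -0.042   0.075 ]
hubtop [ 0.5778 -0.0416  0.1   ]
nose [ 0.5835 -0.0679  0.075 ]
noseroot [ 0.5829 -0.0567  0.075 ]
shaft [0.578 0.028 0.075]
hubF [ 0.581  -0.0269  0.075 ]
covtop? [0.5728 0.0441 0.111 ]
b1 [0.6455 0.185  0.012 ]
b2 [0.6534 0.0265 0.012 ]
b3 [0.5049 0.0185 0.012 ]
b4 [0.4971 0.1764 0.012 ]
bearing [ 0.4853 -0.047   0.015 ]
S nose [ 0.5798 -0.0678  0.075 ]
S shaft [0.5773 0.0315 0.075 ]
S shaftroot [ 0.5794 -0.0263  0.075 ]
S bearing [ 0.4858 -0.0494  0.015 ]
0.1587 -87.2
0.1487 -176.9
0.1581 92.8
0.1486 3.3
[[ 0.909 -0.418 -0.001]
 [-0.418 -0.909 -0.002]
 [ 0.     0.002 -1.   ]]
```

>>> jog_arm:
  plan:
    - {"dx":54.5,"dy":42,"dz":3,"rz":-27.7}
    - {"dx":54.5,"dy":42,"dz":3,"rz":-27.7}
    - {"dx":54.5,"dy":42,"dz":3,"rz":-27.7}
    - {"dx":54.5,"dy":42,"dz":3,"rz":-27.7}
    - {"dx":54.5,"dy":42,"dz":3,"rz":-27.7}
    - {"dx":54.5,"dy":42,"dz":3,"rz":-27.7}
    - {"dx":54.5,"dy":42,"dz":3,"rz":-27.7}
    - {"dx":54.5,"dy":42,"dz":3,"rz":-27.7}
    - {"dx":54.5,"dy":42,"dz":3,"rz":-27.7}
    - {"dx":54.5,"dy":42,"dz":3,"rz":-27.7}
    - {"dx":54.5,"dy":42,"dz":3,"rz":-27.7}
    - {"dx":54.5,"dy":42,"dz":3,"rz":-27.7}
  fingers: 0
  grip_force: 40

```text
$.plan[0]: bad value
```

>>> jog_arm:
  plan:
    - {"dx":3.9,"dy":3.0,"dz":0.2,"rx":0,"ry":0,"rz":-2}
    - {"dx":7.8,"dy":6,"dz":0.4,"rx":0,"ry":0,"rz":-4}
    - {"dx":11.7,"dy":9,"dz":0.6,"rx":0,"ry":0,"rz":-6}
    - {"dx":15.6,"dy":12,"dz":0.8,"rx":0,"ry":0,"rz":-8}
    - {"dx":19.5,"dy":15,"dz":1,"rx":0,"ry":0,"rz":-10}
    - {"dx":23.4,"dy":18,"dz":1.2,"rx":0,"ry":0,"rz":-12}
    - {"dx":27.3,"dy":21,"dz":1.4,"rx":0,"ry":0,"rz":-14}
    - {"dx":31.2,"dy":24,"dz":1.6,"rx":0,"ry":0,"rz":-16}
    - {"dx":35.1,"dy":27,"dz":1.8,"rx":0,"ry":0,"rz":-18}
    - {"dx":39,"dy":30,"dz":2,"rx":0,"ry":0,"rz":-20}
    - {"dx":42.9,"dy":33,"dz":2.2,"rx":0,"ry":0,"rz":-22}
    - {"dx":46.8,"dy":36,"dz":2.4,"rx":0,"ry":0,"rz":-24}
  fingers: 0
  grip_force: 40

```text
clock: 1.3
eef_pos: [0.5362, 0.0434, 0.207]
tool_rot: [-0.0, 1.0, -0.005, -0.0]
wrist_force: [1.1, 1.4, 0.6]
gripper_width: 0.998
finger_force: 0.0
```

>>> jog_arm:
  plan:
    - {"dx":1.5,"dy":2.8,"dz":0.2,"rx":0,"ry":0,"rz":-1.8}
    - {"dx":3,"dy":5.6,"dz":0.4,"rx":0,"ry":0,"rz":-3.6}
    - {"dx":4.4,"dy":8.4,"dz":0.6,"rx":0,"ry":0,"rz":-3.6}
    - {"dx":4.4,"dy":8.4,"dz":0.6,"rx":0,"ry":0,"rz":-3.6}
    - {"dx":4.4,"dy":8.4,"dz":0.6,"rx":0,"ry":0,"rz":-3.6}

```text
clock: 1.8
eef_pos: [0.5785, -0.0397, 0.2005]
tool_rot: [-0.0, 1.0, 0.025, -0.001]
wrist_force: [-0.7, 0.5, -0.3]
gripper_width: 1.001
finger_force: 0.0
```

```bash
python3 - <<'E'
from h import *
from cell import sensors,capture
import cv2
o=sensors.get_obs();print(o["clock"],o["eef_pos"],o["tool_rot"],o["wrist_force"],o["qpos"])
a=capture("scene")[140:240,205:325,::-1]; cv2.imwrite("pics/s2.png",cv2.resize(a,(720,600),interpolation=cv2.INTER_CUBIC))
E
```

```text
1.8 [ 0.57852826 -0.03972223  0.20049533] [-4.05588265e-05  9.99697118e-01  2.45971571e-02 -8.06593608e-04] [-0.70815597  0.5329593  -0.2815699 ] [ 2.10426922e-01  3.32889701e-01 -1.51001647e-01 -4.26418335e-04
 -1.08847544e+00  1.40976678e+00]
```

View pics/s2.png

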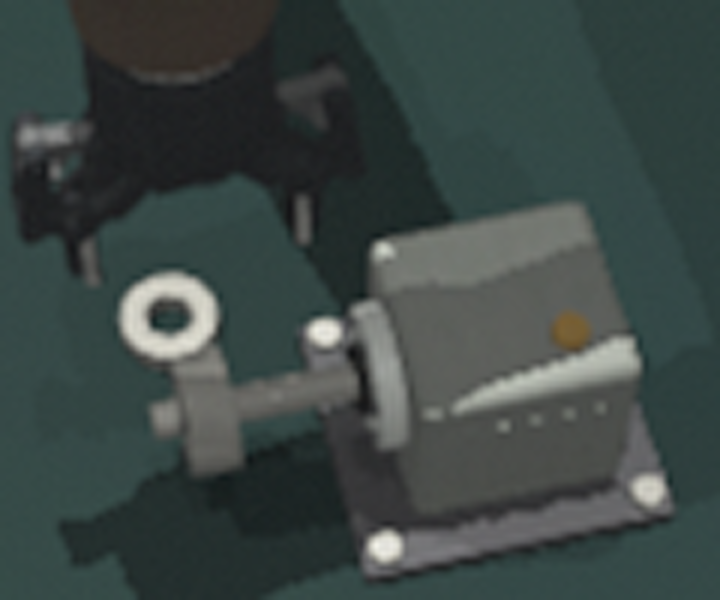

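The gripper is squarely above the hub, its tips at about (90,283) and (303,243) in the crop. It needs a shift of about 2 mm before going down.

>>> jog_arm:
  plan:
    - {"dx":0.2,"dy":0.18,"dz":2}
    - {"dx":0.2,"dy":0.18,"dz":4}
    - {"dx":0.2,"dy":0.18,"dz":6}
    - {"dx":0.2,"dy":0.18,"dz":8}
    - {"dx":0.2,"dy":0.18,"dz":9.5}
    - {"dx":0.2,"dy":0.18,"dz":10.5}
    - {"dx":0.2,"dy":0.18,"dz":11.6}
    - {"dx":0.2,"dy":0.18,"dz":11.6}
    - {"dx":0.2,"dy":0.18,"dz":11.6}
  fingers: 100

```text
$.plan[0]: bad value
```

```bash
python3 - <<'E'
from cell import sensors,capture
import cv2,numpy as np
o=sensors.get_obs();print(o["clock"],o["eef_pos"],o["wrist_force"],o["gripper_width"])
a=capture("scene")[140:240,205:325,::-1]; b=capture("top")[150:240,190:300,::-1]
cv2.imwrite("pics/s3.png",np.hstack([cv2.resize(a,(400,400),interpolation=2),cv2.resize(b,(400,400),interpolation=2)]))
E
```

```text
1.85 [ 0.57841382 -0.03909385  0.20083146] [-0.04669376 -0.34572165 -1.04210642] 1.0022201415639318
```

View pics/s3.png

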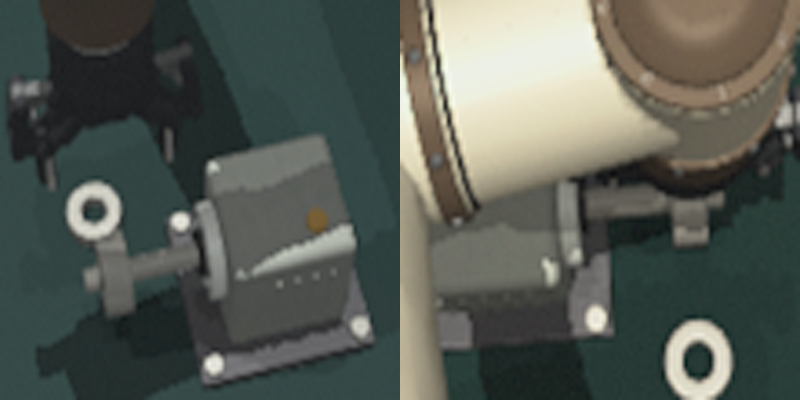

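Nothing moved because each row needs all six keys. The picture still shows the open gripper above the hub, at (115,275) in the left half.

>>> jog_arm:
  plan:
    - {"dx":0.2,"dy":0.2,"dz":2,"rx":0,"ry":0,"rz":0}
    - {"dx":0.2,"dy":0.2,"dz":4,"rx":0,"ry":0,"rz":0}
    - {"dx":0.2,"dy":0.2,"dz":6,"rx":0,"ry":0,"rz":0}
    - {"dx":0.2,"dy":0.2,"dz":8,"rx":0,"ry":0,"rz":0}
    - {"dx":0.2,"dy":0.2,"dz":9.5,"rx":0,"ry":0,"rz":0}
    - {"dx":0.2,"dy":0.2,"dz":10.5,"rx":0,"ry":0,"rz":0}
    - {"dx":0.2,"dy":0.2,"dz":11.6,"rx":0,"ry":0,"rz":0}
    - {"dx":0.2,"dy":0.2,"dz":11.6,"rx":0,"ry":0,"rz":0}
    - {"dx":0.2,"dy":0.2,"dz":11.6,"rx":0,"ry":0,"rz":0}
  fingers: 100

```text
clock: 2.85
eef_pos: [0.5813, -0.0408, 0.0857]
tool_rot: [0.0, 1.0, 0.026, 0.0]
wrist_force: [0.9, 0.6, 0.2]
gripper_width: 0.606
finger_force: 0.0
```

```bash
python3 - <<'E'
from cell import sensors,capture
import cv2,numpy as np
o=sensors.get_obs();print(o["clock"],o["eef_pos"],o["wrist_force"],o["gripper_width"])
a=capture("scene")[160:230,215:315,::-1]
cv2.imwrite("pics/s4.png",cv2.resize(a,(800,560),interpolation=2))
E
```

```text
2.85 [ 0.58128166 -0.04084508  0.0856687 ] [0.9007899  0.56535958 0.21063051] 0.6059006061143316
```

View pics/s4.png

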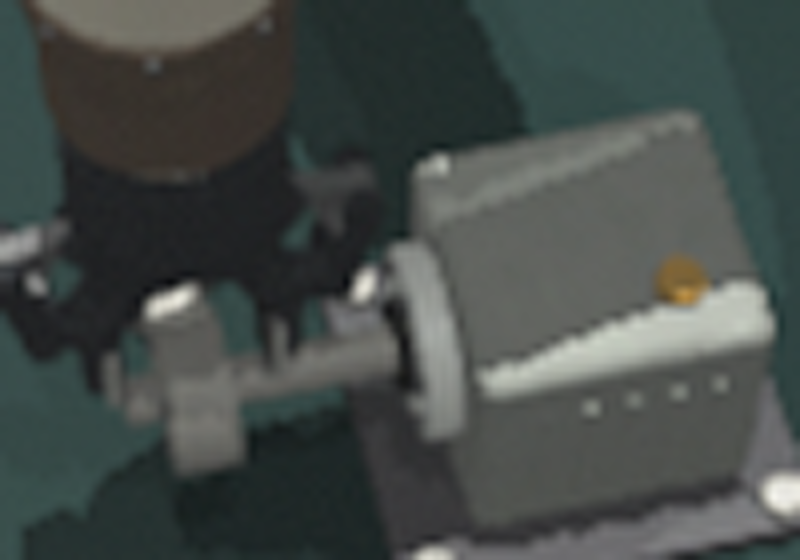

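The pads (about (110,375) and (278,345)) straddle the hub at about (205,390), roughly centred and clear of the shaft. Now I'll close.

>>> jog_arm:
  plan:
    - {"dx":0,"dy":0,"dz":0,"rx":0,"ry":0,"rz":0}
    - {"dx":0,"dy":0,"dz":0,"rx":0,"ry":0,"rz":0}
    - {"dx":0,"dy":0,"dz":0,"rx":0,"ry":0,"rz":0}
    - {"dx":0,"dy":0,"dz":0,"rx":0,"ry":0,"rz":0}
    - {"dx":0,"dy":0,"dz":0,"rx":0,"ry":0,"rz":0}
    - {"dx":0,"dy":0,"dz":0,"rx":0,"ry":0,"rz":0}
    - {"dx":0,"dy":0,"dz":0,"rx":0,"ry":0,"rz":0}
    - {"dx":0,"dy":0,"dz":0,"rx":0,"ry":0,"rz":0}
  fingers: 255
  grip_force: 40

```text
clock: 3.7
eef_pos: [0.5814, -0.0411, 0.0857]
tool_rot: [-0.0, 1.0, 0.025, 0.001]
wrist_force: [-0.1, -2.0, 3.7]
gripper_width: 0.268
finger_force: 44.1
```

>>> jog_arm:
  plan:
    - {"dx":0,"dy":-0.1,"dz":0,"rx":0,"ry":0,"rz":0}
    - {"dx":0,"dy":-0.2,"dz":0,"rx":0,"ry":0,"rz":0}
    - {"dx":0,"dy":-0.2,"dz":0,"rx":0,"ry":0,"rz":0}
    - {"dx":0,"dy":-0.2,"dz":0,"rx":0,"ry":0,"rz":0}

```text
clock: 4.1
eef_pos: [0.5812, -0.0391, 0.0856]
tool_rot: [0.0, 1.0, 0.025, 0.0]
wrist_force: [0.0, -2.0, 4.9]
gripper_width: 0.266
finger_force: 44.3
```

>>> jog_arm:
  plan:
    - {"dx":0,"dy":-0.1,"dz":0,"rx":0,"ry":0,"rz":0}
    - {"dx":0,"dy":-0.2,"dz":0,"rx":0,"ry":0,"rz":0}
    - {"dx":0,"dy":-0.2,"dz":0,"rx":0,"ry":0,"rz":0}
    - {"dx":0,"dy":-0.2,"dz":0,"rx":0,"ry":0,"rz":0}

```text
clock: 4.5
eef_pos: [0.5811, -0.037, 0.0856]
tool_rot: [-0.0, 1.0, 0.025, 0.0]
wrist_force: [1.7, -2.8, 5.8]
gripper_width: 0.267
finger_force: 44.3
```

>>> jog_arm:
  plan:
    - {"dx":0,"dy":-0.1,"dz":0,"rx":0,"ry":0,"rz":0}
    - {"dx":0,"dy":-0.2,"dz":0,"rx":0,"ry":0,"rz":0}
    - {"dx":0,"dy":-0.2,"dz":0,"rx":0,"ry":0,"rz":0}
    - {"dx":0,"dy":-0.2,"dz":0,"rx":0,"ry":0,"rz":0}

```text
clock: 4.9
eef_pos: [0.581, -0.035, 0.0856]
tool_rot: [-0.0, 1.0, 0.026, 0.0]
wrist_force: [1.4, -2.9, 5.3]
gripper_width: 0.271
finger_force: 44.3
```

>>> jog_arm:
  plan:
    - {"dx":0,"dy":-0.1,"dz":0,"rx":0,"ry":0,"rz":0}
    - {"dx":0,"dy":-0.2,"dz":0,"rx":0,"ry":0,"rz":0}
    - {"dx":0,"dy":-0.2,"dz":0,"rx":0,"ry":0,"rz":0}
    - {"dx":0,"dy":-0.2,"dz":0,"rx":0,"ry":0,"rz":0}

```text
clock: 5.3
eef_pos: [0.5809, -0.033, 0.0856]
tool_rot: [-0.0, 1.0, 0.026, 0.0]
wrist_force: [1.1, -2.6, 5.9]
gripper_width: 0.271
finger_force: 44.4
```

>>> jog_arm:
  plan:
    - {"dx":0,"dy":-0.1,"dz":0,"rx":0,"ry":0,"rz":0}
    - {"dx":0,"dy":-0.2,"dz":0,"rx":0,"ry":0,"rz":0}
    - {"dx":0,"dy":-0.2,"dz":0,"rx":0,"ry":0,"rz":0}
    - {"dx":0,"dy":-0.2,"dz":0,"rx":0,"ry":0,"rz":0}

```text
clock: 5.7
eef_pos: [0.5809, -0.031, 0.0857]
tool_rot: [-0.0, 1.0, 0.026, 0.001]
wrist_force: [0.2, -2.0, 5.0]
gripper_width: 0.272
finger_force: 44.4
```

>>> jog_arm:
  plan:
    - {"dx":0,"dy":-0.1,"dz":0,"rx":0,"ry":0,"rz":0}
    - {"dx":0,"dy":-0.2,"dz":0,"rx":0,"ry":0,"rz":0}
    - {"dx":0,"dy":-0.2,"dz":0,"rx":0,"ry":0,"rz":0}
    - {"dx":0,"dy":-0.2,"dz":0,"rx":0,"ry":0,"rz":0}

```text
clock: 6.1
eef_pos: [0.5808, -0.029, 0.0857]
tool_rot: [-0.0, 1.0, 0.026, 0.001]
wrist_force: [0.3, -2.2, 5.4]
gripper_width: 0.268
finger_force: 44.4
```

>>> jog_arm:
  plan:
    - {"dx":0,"dy":-0.1,"dz":0,"rx":0,"ry":0,"rz":0}
    - {"dx":0,"dy":-0.2,"dz":0,"rx":0,"ry":0,"rz":0}
    - {"dx":0,"dy":-0.2,"dz":0,"rx":0,"ry":0,"rz":0}
    - {"dx":0,"dy":-0.2,"dz":0,"rx":0,"ry":0,"rz":0}

```text
clock: 6.5
eef_pos: [0.5807, -0.027, 0.0857]
tool_rot: [0.0, 1.0, 0.026, 0.001]
wrist_force: [0.8, -1.8, 5.6]
gripper_width: 0.268
finger_force: 44.4
```

>>> jog_arm:
  plan:
    - {"dx":0,"dy":-0.1,"dz":0,"rx":0,"ry":0,"rz":0}
    - {"dx":0,"dy":-0.2,"dz":0,"rx":0,"ry":0,"rz":0}
    - {"dx":0,"dy":-0.2,"dz":0,"rx":0,"ry":0,"rz":0}
    - {"dx":0,"dy":-0.2,"dz":0,"rx":0,"ry":0,"rz":0}

```text
clock: 6.9
eef_pos: [0.5806, -0.0263, 0.0859]
tool_rot: [0.001, 1.0, 0.025, 0.0]
wrist_force: [1.1, -7.3, 5.7]
gripper_width: 0.266
finger_force: 44.4
```

>>> jog_arm:
  plan:
    - {"dx":0,"dy":-0.05,"dz":0,"rx":0,"ry":0,"rz":0}
    - {"dx":0,"dy":-0.05,"dz":0,"rx":0,"ry":0,"rz":0}

```text
clock: 7.1
eef_pos: [0.5806, -0.0261, 0.086]
tool_rot: [0.001, 1.0, 0.025, 0.0]
wrist_force: [1.4, -8.2, 6.7]
gripper_width: 0.268
finger_force: 44.4
```

>>> jog_arm:
  plan:
    - {"dx":0,"dy":-0.05,"dz":0,"rx":0,"ry":0,"rz":0}
    - {"dx":0,"dy":-0.1,"dz":0,"rx":0,"ry":0,"rz":0}
    - {"dx":0,"dy":-0.1,"dz":0,"rx":0,"ry":0,"rz":0}
    - {"dx":0,"dy":-0.1,"dz":0,"rx":0,"ry":0,"rz":0}

```text
clock: 7.5
eef_pos: [0.5805, -0.0258, 0.086]
tool_rot: [0.001, 1.0, 0.025, 0.0]
wrist_force: [2.0, -9.4, 6.7]
gripper_width: 0.271
finger_force: 44.4
```

>>> jog_arm:
  plan:
    - {"dx":0,"dy":-0.06,"dz":0,"rx":0,"ry":0,"rz":0}
    - {"dx":0,"dy":-0.12,"dz":0,"rx":0,"ry":0,"rz":0}
    - {"dx":0,"dy":-0.12,"dz":0,"rx":0,"ry":0,"rz":0}
    - {"dx":0,"dy":-0.12,"dz":0,"rx":0,"ry":0,"rz":0}
    - {"dx":0,"dy":-0.12,"dz":0,"rx":0,"ry":0,"rz":0}
    - {"dx":0,"dy":-0.12,"dz":0,"rx":0,"ry":0,"rz":0}

```text
clock: 8.1
eef_pos: [0.5804, -0.0254, 0.0861]
tool_rot: [0.002, 1.0, 0.025, 0.0]
wrist_force: [1.6, -14.1, 6.2]
gripper_width: 0.265
finger_force: 44.4
```

Inner stop felt: contact is at TCP y of about -0.0268, and I held it at about 11 N. Now the return, first through the range already known to be free.

>>> jog_arm:
  plan:
    - {"dx":0,"dy":0.1,"dz":0,"rx":0,"ry":0,"rz":0}
    - {"dx":0,"dy":0.3,"dz":0,"rx":0,"ry":0,"rz":0}
    - {"dx":0,"dy":0.5,"dz":0,"rx":0,"ry":0,"rz":0}
    - {"dx":0,"dy":0.7,"dz":0,"rx":0,"ry":0,"rz":0}
    - {"dx":0,"dy":0.9,"dz":0,"rx":0,"ry":0,"rz":0}
    - {"dx":0,"dy":1.1,"dz":0,"rx":0,"ry":0,"rz":0}
    - {"dx":0,"dy":1.3,"dz":0,"rx":0,"ry":0,"rz":0}
    - {"dx":0,"dy":1.5,"dz":0,"rx":0,"ry":0,"rz":0}
    - {"dx":0,"dy":1.7,"dz":0,"rx":0,"ry":0,"rz":0}
    - {"dx":0,"dy":1.8,"dz":0,"rx":0,"ry":0,"rz":0}
    - {"dx":0,"dy":1.8,"dz":0,"rx":0,"ry":0,"rz":0}
    - {"dx":0,"dy":1.8,"dz":0,"rx":0,"ry":0,"rz":0}

```text
clock: 9.3
eef_pos: [0.5813, -0.0396, 0.0854]
tool_rot: [-0.0, 1.0, 0.025, 0.001]
wrist_force: [1.2, 2.2, 5.3]
gripper_width: 0.27
finger_force: 44.3
```

Free, with about 2 N of drag. I'll go on in 2 mm steps.

>>> jog_arm:
  plan:
    - {"dx":0,"dy":0.1,"dz":0,"rx":0,"ry":0,"rz":0}
    - {"dx":0,"dy":0.2,"dz":0,"rx":0,"ry":0,"rz":0}
    - {"dx":0,"dy":0.2,"dz":0,"rx":0,"ry":0,"rz":0}
    - {"dx":0,"dy":0.2,"dz":0,"rx":0,"ry":0,"rz":0}

```text
clock: 9.7
eef_pos: [0.5813, -0.0423, 0.0854]
tool_rot: [-0.0, 1.0, 0.025, 0.0]
wrist_force: [0.5, 2.1, 4.1]
gripper_width: 0.269
finger_force: 44.4
```

>>> jog_arm:
  plan:
    - {"dx":0,"dy":0.1,"dz":0,"rx":0,"ry":0,"rz":0}
    - {"dx":0,"dy":0.2,"dz":0,"rx":0,"ry":0,"rz":0}
    - {"dx":0,"dy":0.2,"dz":0,"rx":0,"ry":0,"rz":0}
    - {"dx":0,"dy":0.2,"dz":0,"rx":0,"ry":0,"rz":0}

```text
clock: 10.1
eef_pos: [0.5813, -0.0445, 0.0854]
tool_rot: [0.0, 1.0, 0.025, 0.0]
wrist_force: [1.2, 1.9, 5.6]
gripper_width: 0.268
finger_force: 44.4
```

>>> jog_arm:
  plan:
    - {"dx":0,"dy":0.1,"dz":0,"rx":0,"ry":0,"rz":0}
    - {"dx":0,"dy":0.2,"dz":0,"rx":0,"ry":0,"rz":0}
    - {"dx":0,"dy":0.2,"dz":0,"rx":0,"ry":0,"rz":0}
    - {"dx":0,"dy":0.2,"dz":0,"rx":0,"ry":0,"rz":0}

```text
clock: 10.5
eef_pos: [0.5814, -0.0464, 0.0854]
tool_rot: [0.0, 1.0, 0.025, 0.0]
wrist_force: [1.0, 1.9, 4.9]
gripper_width: 0.268
finger_force: 44.4
```

>>> jog_arm:
  plan:
    - {"dx":0,"dy":0.1,"dz":0,"rx":0,"ry":0,"rz":0}
    - {"dx":0,"dy":0.2,"dz":0,"rx":0,"ry":0,"rz":0}
    - {"dx":0,"dy":0.2,"dz":0,"rx":0,"ry":0,"rz":0}
    - {"dx":0,"dy":0.2,"dz":0,"rx":0,"ry":0,"rz":0}

```text
clock: 10.9
eef_pos: [0.5814, -0.0484, 0.0853]
tool_rot: [0.0, 1.0, 0.025, 0.0]
wrist_force: [2.2, 2.5, 4.5]
gripper_width: 0.274
finger_force: 44.3
```

>>> jog_arm:
  plan:
    - {"dx":0,"dy":0.1,"dz":0,"rx":0,"ry":0,"rz":0}
    - {"dx":0,"dy":0.2,"dz":0,"rx":0,"ry":0,"rz":0}
    - {"dx":0,"dy":0.2,"dz":0,"rx":0,"ry":0,"rz":0}
    - {"dx":0,"dy":0.2,"dz":0,"rx":0,"ry":0,"rz":0}

```text
clock: 11.3
eef_pos: [0.5814, -0.0505, 0.0853]
tool_rot: [0.0, 1.0, 0.025, -0.0]
wrist_force: [2.6, 2.4, 3.8]
gripper_width: 0.267
finger_force: 44.3
```

>>> jog_arm:
  plan:
    - {"dx":0,"dy":0.1,"dz":0,"rx":0,"ry":0,"rz":0}
    - {"dx":0,"dy":0.2,"dz":0,"rx":0,"ry":0,"rz":0}
    - {"dx":0,"dy":0.2,"dz":0,"rx":0,"ry":0,"rz":0}
    - {"dx":0,"dy":0.2,"dz":0,"rx":0,"ry":0,"rz":0}

```text
clock: 11.7
eef_pos: [0.5815, -0.052, 0.0852]
tool_rot: [-0.0, 1.0, 0.025, 0.0]
wrist_force: [2.2, 5.2, 4.4]
gripper_width: 0.264
finger_force: 44.3
```

>>> jog_arm:
  plan:
    - {"dx":0,"dy":0.1,"dz":0,"rx":0,"ry":0,"rz":0}
    - {"dx":0,"dy":0.2,"dz":0,"rx":0,"ry":0,"rz":0}
    - {"dx":0,"dy":0.2,"dz":0,"rx":0,"ry":0,"rz":0}
    - {"dx":0,"dy":0.2,"dz":0,"rx":0,"ry":0,"rz":0}

```text
clock: 12.1
eef_pos: [0.5817, -0.0527, 0.085]
tool_rot: [-0.001, 1.0, 0.025, 0.0]
wrist_force: [1.8, 9.3, 4.0]
gripper_width: 0.266
finger_force: 44.3
```

>>> jog_arm:
  plan:
    - {"dx":0,"dy":0.06,"dz":0,"rx":0,"ry":0,"rz":0}
    - {"dx":0,"dy":0.12,"dz":0,"rx":0,"ry":0,"rz":0}
    - {"dx":0,"dy":0.12,"dz":0,"rx":0,"ry":0,"rz":0}
    - {"dx":0,"dy":0.12,"dz":0,"rx":0,"ry":0,"rz":0}
    - {"dx":0,"dy":0.12,"dz":0,"rx":0,"ry":0,"rz":0}
    - {"dx":0,"dy":0.12,"dz":0,"rx":0,"ry":0,"rz":0}

```text
clock: 12.7
eef_pos: [0.5817, -0.0531, 0.0849]
tool_rot: [-0.001, 1.0, 0.026, 0.0]
wrist_force: [0.9, 12.4, 3.7]
gripper_width: 0.269
finger_force: 44.3
```

Outer stop felt and held at about 10 N, with contact at y of about -0.0518. The float is about 25 mm and the middle is at y of about -0.0393.

>>> jog_arm:
  plan:
    - {"dx":0,"dy":-0.1,"dz":0,"rx":0,"ry":0,"rz":0}
    - {"dx":0,"dy":-0.3,"dz":0,"rx":0,"ry":0,"rz":0}
    - {"dx":0,"dy":-0.5,"dz":0,"rx":0,"ry":0,"rz":0}
    - {"dx":0,"dy":-0.7,"dz":0,"rx":0,"ry":0,"rz":0}
    - {"dx":0,"dy":-0.9,"dz":0,"rx":0,"ry":0,"rz":0}
    - {"dx":0,"dy":-1.1,"dz":0,"rx":0,"ry":0,"rz":0}
    - {"dx":0,"dy":-1.3,"dz":0,"rx":0,"ry":0,"rz":0}
    - {"dx":0,"dy":-1.5,"dz":0,"rx":0,"ry":0,"rz":0}
    - {"dx":0,"dy":-1.7,"dz":0,"rx":0,"ry":0,"rz":0}
    - {"dx":0,"dy":-1.7,"dz":0,"rx":0,"ry":0,"rz":0}
    - {"dx":0,"dy":-1.7,"dz":0,"rx":0,"ry":0,"rz":0}
    - {"dx":0,"dy":-1.7,"dz":0,"rx":0,"ry":0,"rz":0}

```text
clock: 13.9
eef_pos: [0.5809, -0.0386, 0.0855]
tool_rot: [0.0, 1.0, 0.026, 0.0]
wrist_force: [2.2, -1.7, 4.5]
gripper_width: 0.267
finger_force: 44.4
```

>>> jog_arm:
  plan:
    - {"dx":0,"dy":0.1,"dz":0,"rx":0,"ry":0,"rz":0}
    - {"dx":0,"dy":0.15,"dz":0,"rx":0,"ry":0,"rz":0}
    - {"dx":0,"dy":0.15,"dz":0,"rx":0,"ry":0,"rz":0}
    - {"dx":0,"dy":0.15,"dz":0,"rx":0,"ry":0,"rz":0}
    - {"dx":0,"dy":0.15,"dz":0,"rx":0,"ry":0,"rz":0}

```text
clock: 14.4
eef_pos: [0.581, -0.0391, 0.0854]
tool_rot: [-0.001, 1.0, 0.025, 0.0]
wrist_force: [1.1, 1.8, 4.4]
gripper_width: 0.274
finger_force: 44.4
```

>>> jog_arm:
  plan:
    - {"dx":0,"dy":-0.06,"dz":0,"rx":0,"ry":0,"rz":0}
    - {"dx":0,"dy":-0.06,"dz":0,"rx":0,"ry":0,"rz":0}
    - {"dx":0,"dy":-0.06,"dz":0,"rx":0,"ry":0,"rz":0}

```text
clock: 14.7
eef_pos: [0.581, -0.0389, 0.0854]
tool_rot: [-0.0, 1.0, 0.026, 0.0]
wrist_force: [2.5, 0.1, 5.3]
gripper_width: 0.271
finger_force: 44.4
```

>>> jog_arm:
  plan:
    - {"dx":0,"dy":0,"dz":0,"rx":0,"ry":0,"rz":0}
    - {"dx":0,"dy":0,"dz":0,"rx":0,"ry":0,"rz":0}
    - {"dx":0,"dy":0,"dz":0,"rx":0,"ry":0,"rz":0}
    - {"dx":0,"dy":0,"dz":0,"rx":0,"ry":0,"rz":0}
    - {"dx":0,"dy":0,"dz":0,"rx":0,"ry":0,"rz":0}
    - {"dx":0,"dy":0,"dz":0,"rx":0,"ry":0,"rz":0}
    - {"dx":0,"dy":0,"dz":0,"rx":0,"ry":0,"rz":0}
    - {"dx":0,"dy":0,"dz":0,"rx":0,"ry":0,"rz":0}
  fingers: 100

```text
clock: 15.5
eef_pos: [0.5809, -0.0395, 0.0853]
tool_rot: [-0.0, 1.0, 0.025, -0.0]
wrist_force: [0.4, -0.2, 0.4]
gripper_width: 0.607
finger_force: 0.0
```

>>> jog_arm:
  plan:
    - {"dx":0,"dy":0,"dz":-1,"rx":0,"ry":0,"rz":0}
    - {"dx":0,"dy":0,"dz":-3,"rx":0,"ry":0,"rz":0}
    - {"dx":0,"dy":0,"dz":-5,"rx":0,"ry":0,"rz":0}
    - {"dx":0,"dy":0,"dz":-7,"rx":0,"ry":0,"rz":0}
    - {"dx":0,"dy":0,"dz":-9,"rx":0,"ry":0,"rz":0}
    - {"dx":0,"dy":0,"dz":-10,"rx":0,"ry":0,"rz":0}
    - {"dx":0,"dy":0,"dz":-10,"rx":0,"ry":0,"rz":0}
    - {"dx":0,"dy":0,"dz":-10,"rx":0,"ry":0,"rz":0}
    - {"dx":0,"dy":0,"dz":-10,"rx":0,"ry":0,"rz":0}

```text
clock: 16.4
eef_pos: [0.5801, -0.0395, 0.1841]
tool_rot: [0.0, 1.0, 0.025, -0.001]
wrist_force: [0.0, -0.3, 0.1]
gripper_width: 0.61
finger_force: 0.0
```

```bash
python3 - <<'E'
from cell import sensors,capture
import cv2
o=sensors.get_obs();print(o["clock"],o["eef_pos"],o["wrist_force"],o["gripper_width"])
cv2.imwrite("pics/s5.png",cv2.resize(capture("scene")[140:240,205:325,::-1],(720,600),interpolation=2))
E
```

```text
16.4 [ 0.58014039 -0.03951973  0.18409837] [ 0.01532688 -0.27636537  0.06697482] 0.6102827738852132
```

View pics/s5.png

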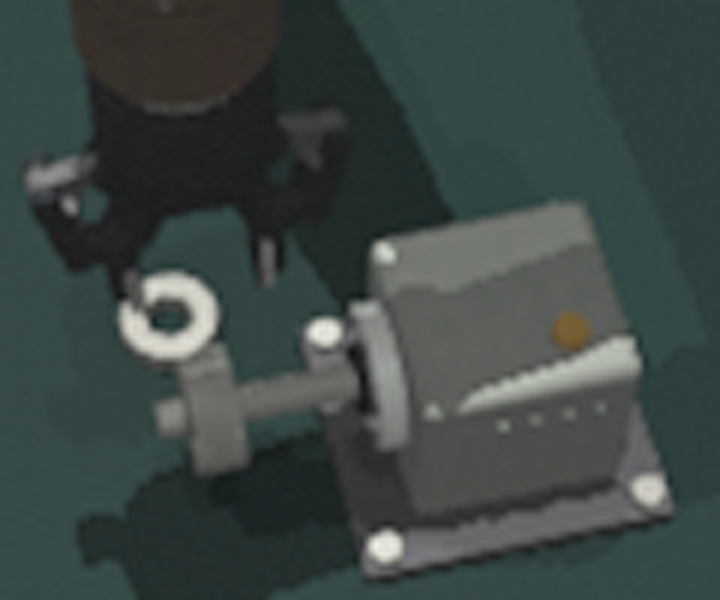

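The gripper is clear of everything. The hub, at about (215,412), sits 2–3 mm further in than at the start, as intended, and the bearing hasn't moved.

```bash
python3 -c "
from cell import ticket;print(ticket.job_done())"
```

```text
the job is handed in; nothing more can be done
None
```

I felt the shaft's end float at about 25 mm, held it at about 11 N on the inner stop and 10 N on the outer, left it within about 0.5 mm of the middle by my estimate, let go and handed the job in; no verdict came back.

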